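Snap the sample box lid shut

ROBOT

A 6-joint arm with a two-finger parallel gripper is mounted at the origin on the work surface. World frame = base frame: x ahead of the robot, y to its left, z up, the work surface at z = 0. Lengths are in m, angles in rad, forces in N, time in s.
With the tool pointing down it reaches from about 0.35 to 0.775 m from the base axis. Payload 7.3 kg.
Tool frame: the origin (TCP) lies at the very end of the fingers, on their centre line; the grasp point (between the pads) lies 19 mm behind it; z points along the fingers, y is the direction in which the jaws open and shut (so a half turn about z gives the same grasp; the last joint's range is limited). The gripper opens to 92 mm and grips with 3 to 60 N. Pads are 19 mm wide; open, the fingers measure 130 mm over their backs; the gripper's body (75 mm by 190 mm) begins 47 mm behind the grasp point.
Start: joints at [1.002, 0.342, 1.524, -0, 1.275, -0.146], TCP at [0.215, 0.479, 0.189] pointing down, gripper open.
Joint ranges: [-2.53, 2.53], [-0.77, 2.02], [0.04, 2.7], [-1, 4.14], [0.28, 2.66], [-3.11, 3.11]. Speed limits (rad/s): [2.57, 2.57, 3.14, 3.14, 3.14, 3.14].

INTERFACE

Orientations are given as [roll, pitch, yaw] about the fixed x, y, z axes, in that order (R = Rz(yaw) Ry(pitch) Rx(roll)).
In Python, from cell import monitor, eyes, order gives the robot as it stands. The module is installed in compiled form; this text tells all that it offers.
- The arm moves only by the tool carry_out, never from a script. Its argument "targets" is a list of rows, each a list of 2 entries, a list of its own where there are three numbers: the shift along the tool's x, y, z in m, then the turn about the tool's z in rad. In form: [[[dx, dy, dz], twist], ...]. A call has 1 to 10 rows; each row shifts and turns the pose as measured when the row begins, along the tool's axes as they then stand; what a row does not reach is not made up. A row lasts 1/8 s, in which the tool goes at most 62.5 mm and 10.7 degrees, less where a joint would pass 70% of its speed; a pose out of reach is approached as far as the arm can. A call is refused whole if a number of a shift passes 0.0625 or a number of a turn 0.188, either way. A call with a gripper value outside its range is refused whole. "fingers" is the closure, from 0 (fully open) to 1 (shut), set as the call begins (left out, the last holds). The fingers move at their own pace and stop on an object; "grip_force" is the grip in N (left out, the last holds). Time passes only in rows, so rows that do not move let the fingers close. It gives the time, the measured TCP pose, the force and the opening at its end, in the units of the state.
- monitor.observe(): the state, without advancing time (a new reading comes with each control period).
- eyes.read_camera(name): name is "scene" or "top" or "wrist"; returns the picture (384x512x3 uint8, red, green, blue); there is no depth.
- eyes.camera_info(name): a dict with "K" (3x3 intrinsics, pixels), "dist" ([k1, k2, p1, p2, k3] as OpenCV has them; the pictures are not rectified), "rvec" (rotation vector, rad) and "tvec" (3), from world to camera coordinates, as OpenCV has them. Camera axes: x right, y down, z forward; pixel columns grow to the right and rows downward; lengths in m; the calibration is good to about 2 mm. A picture is of the moment at which its call begins: read the wrist's pose just before it. camera_info takes no time and is no camera call; for the wrist camera it gives the pose at the moment of the call.
- order.hand_in(): hands the job in, once; it reports no verdict.
The state is a dict: "time": time; "qpos": joint angles; "qvel": joint speeds; "joint_efforts": joint torques, N m; "tool_pos": TCP position; "tool_rot": TCP orientation; "contact_force": force on the tool from outside, world axes, zero at the start; "torque": the same for the moment, N m; "opening": finger opening in m.
Only numpy, scipy, OpenCV 4.12 (cv2) and the standard library are available. Lean on these libraries where they do the work, as an engineer would, in place of code of your own. Each camera call takes 0.05 s, during which the arm holds its last target.

TASK

The lid of the larger sample box is only resting on: all four sections of its rim still stand proud. Press down around the rim with the fingertips, section by section, until every one has snapped fully home, then move clear. Only press, without crushing it: leave the box standing where it is, do not grip or lift it, and leave the other things on the bench alone.

Things in the scene. Friction and masses are not known exactly. Their poses are not given: they have to be found in the camera images.
- sample_box: larger, loose box, grey with white lid, 130 x 180 x 70 mm (x, y, z) when shut, about 0.9 kg. Origin: centre of underside; y along its long side, z up. Lid: sunk central panel (88 x 138 mm, top at 62 mm), four fixed 22 mm corner squares (top at 68.5 mm), and between them four separate rim sections, one per side: top at 78 mm while open, 70 mm when snapped shut.
- rim_front_top (a point): centre of the top face of the long rim section on the box's -x side (132 x 20 mm, flat top, white plastic); it moves with the section and lies at (-55, 0) mm in the box's x, y.
- rim_front (a joint): how far that section is pressed down, m: 0 = standing open, 0.008 = snapped shut against its stop. Pressed anywhere near its middle it resists with up to about 8 N, gives way after 2 to 4 mm and then snaps down by itself and stays; let go before that and it springs back up.
- rim_back_top (a point): centre of the top face of the long rim section on the box's +x side (132 x 20 mm, flat top, white plastic); it moves with the section and lies at (+55, 0) mm in the box's x, y.
- rim_back (a joint): how far that section is pressed down, m: 0 = standing open, 0.008 = snapped shut against its stop. Pressed anywhere near its middle it resists with up to about 8 N, gives way after 2 to 4 mm and then snaps down by itself and stays; let go before that and it springs back up.
- rim_left_top (a point): centre of the top face of the short rim section on the box's +y side (82 x 20 mm, flat top, white plastic); it moves with the section and lies at (0, +80) mm in the box's x, y.
- rim_left (a joint): how far that section is pressed down, m: 0 = standing open, 0.008 = snapped shut against its stop. Pressed anywhere near its middle it resists with up to about 8 N, gives way after 2 to 4 mm and then snaps down by itself and stays; let go before that and it springs back up.
- rim_right_top (a point): centre of the top face of the short rim section on the box's -y side (82 x 20 mm, flat top, white plastic); it moves with the section and lies at (0, -80) mm in the box's x, y.
- rim_right (a joint): how far that section is pressed down, m: 0 = standing open, 0.008 = snapped shut against its stop. Pressed anywhere near its middle it resists with up to about 8 N, gives way after 2 to 4 mm and then snaps down by itself and stays; let go before that and it springs back up.
- small_box: a smaller box of the same plastic, already closed, 90 x 120 x 57 mm; bystander. Origin: centre of underside
- jar: closed glass jar, 72 mm across, 100 mm high; bystander. Origin: centre of underside
- vial_a: small amber vial, 24 mm across, 50 mm high; bystander. Origin: centre of underside
- vial_b: a second vial like it; bystander. Origin: centre of underside
- dish: flat glass dish with lid, 92 mm across, 15 mm high; bystander. Origin: centre of underside
- spatula: steel spatula 150 mm long lying flat along its own x; bystander. Origin: middle of its underside
- wash_bottle: white plastic bottle, 68 mm across, 160 mm high; bystander. Origin: centre of underside
There are look-alikes about, which are no part of the job. What is shaped like the sample_box but purple is not meant.

How it is judged:
By the outcome, as a careful person would: the job done as asked, in the order asked, and still so for the second after the job is handed in, with the robot touching nothing.
It also fails if it takes over 51 s, if anything falls off the work surface, if the arm or the gripper's body presses on something with over 40 N, if the wrist force passes 120 N, or if a joint passes its speed limit or range.

## Working session

There is one attempt and no reset: what is moved stays moved. The work goes in short steps, Python scripts to look and compute and a tool call to move; the robot and the scene stay as the last step left them, time stands still between calls to the robot, and variables do not carry over. Pictures are saved under pics/ and viewed, and the job is handed in when it is done.

Besides the shell and the picture viewer there is one more tool, called after ">>>" as name([rows], argument=value, ...), one row to a line, values as JSON. carry_out: Moves the arm, as the interface text tells. Its arguments: {"type":"object","properties":{"targets":{"type":"array","items":{"type":"array"}},"fingers":{"type":"number"},"grip_force":{"type":"number"}},"required":["targets"]}

```bash
mkdir -p pics; python3 - <<'E'
from cell import monitor, eyes
import cv2
s=monitor.observe()
for k in s: print(k,s[k])
for n in("scene","top"):
    cv2.imwrite(f"pics/{n}0.png",eyes.read_camera(n)[:,:,::-1])
    print(n,eyes.camera_info(n))
E
```

```text
time 0.0
qpos [ 1.00199671e+00  3.42756966e-01  1.52502956e+00  2.08221991e-05
  1.27538654e+00 -1.46016777e-01]
qvel [ 1.04292735e-03 -1.07074195e-03 -4.77614137e-04  1.56795743e-03
 -5.55465190e-05  1.60064444e-03]
joint_efforts [-1.43392241e-03 -4.31238091e+01 -2.44223768e+01  7.16203311e-02
  5.58321574e-02 -1.08265901e-04]
tool_pos [0.21513397 0.47838422 0.18812286]
tool_rot [-3.14003195e+00 -2.49646827e-04  2.71880354e+00]
contact_force [ 0.00890598  0.23409169 -0.22132108]
torque [ 0.03649184 -0.00595253 -0.00770249]
opening 0.09170385665932043
scene {'K': array([[386.51054899,   0.        , 256.53887176],
       [  0.        , 386.51054899, 188.04179013],
       [  0.        ,   0.        ,   1.        ]]), 'dist': array([-0.08444755,  0.        ,  0.        ,  0.        ,  0.        ]), 'rvec': array([ 1.7885682 ,  1.77134389, -0.71776071]), 'tvec': array([-0.05675123, -0.34175933,  1.79429614])}
top {'K': array([[417.69280172,   0.        , 256.35829577],
       [  0.        , 417.69280172, 193.48711278],
       [  0.        ,   0.        ,   1.        ]]), 'dist': array([0.00968056, 0.        , 0.        , 0.        , 0.        ]), 'rvec': array([ 2.022765  , -2.19043221,  0.2373702 ]), 'tvec': array([0.07566571, 0.50687426, 1.16209078])}
```

View pics/scene0.png

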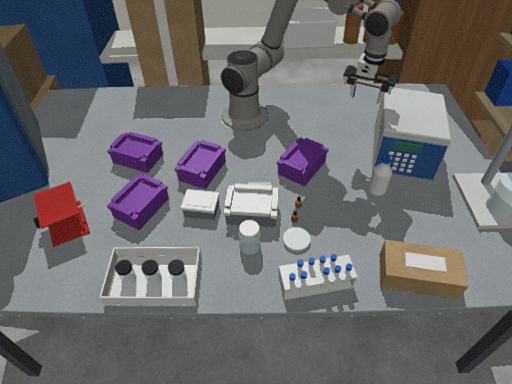

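View pics/top0.png

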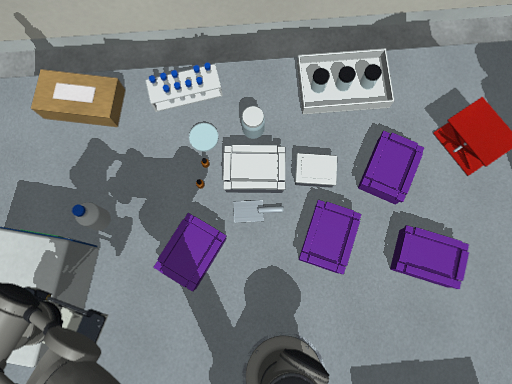

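The white-lid sample box is at about (254,167) in top and (252,203) in scene. The small box is beside it at (316,170) in top, and the jar is at (252,122). Next I'll zoom in.

```bash
cat > h.py <<'E'
import numpy as np, cv2
from cell import eyes
def ray(cam,uv):
    i=eyes.camera_info(cam); R=cv2.Rodrigues(i['rvec'])[0]; C=-R.T@i['tvec']
    n=cv2.undistortPoints(np.array(uv,float).reshape(-1,1,2),i['K'],i['dist']).reshape(-1,2)
    return C,np.c_[n,np.ones(len(n))]@R
def onz(cam,uv,z):
    C,d=ray(cam,uv); return C+d*((z-C[2])/d[:,2])[:,None]
def proj(cam,P):
    i=eyes.camera_info(cam); return cv2.projectPoints(np.array(P,float).reshape(-1,3),i['rvec'],i['tvec'],i['K'],i['dist'])[0].reshape(-1,2)
E
python3 - <<'E'
import cv2
t=cv2.imread('pics/top0.png')[135:200,190:345]; s=cv2.imread('pics/scene0.png')[170:235,170:310]
cv2.imwrite('pics/t0z.png',cv2.resize(t,None,fx=5,fy=5,interpolation=cv2.INTER_NEAREST))
cv2.imwrite('pics/s0z.png',cv2.resize(s,None,fx=5,fy=5,interpolation=cv2.INTER_NEAREST))
E
```

```text
(no output)
```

View pics/t0z.png

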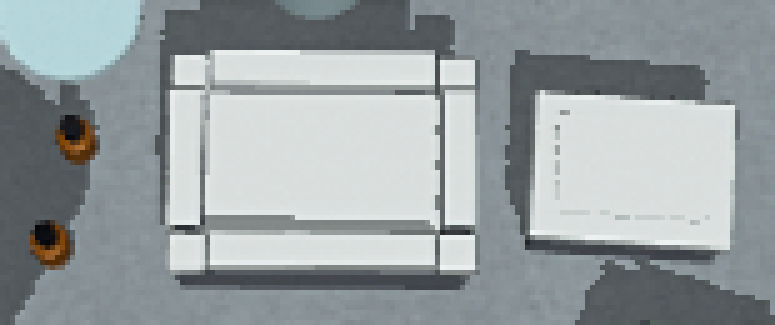

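View pics/s0z.png

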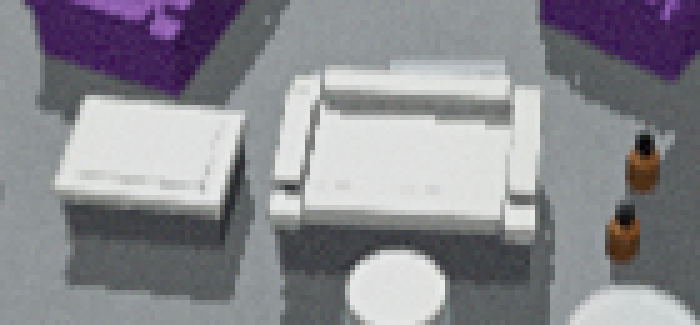

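```bash
python3 - <<'E'
from h import *
z=np.array([[172,55],[475,58],[475,272],[168,272]],float)
uv=z/5+[190,135]-0.4
P=onz('top',uv,.0685); print(ray('top',[[0,0]])[0]);print(P.round(4)); print(P.mean(0))
print(np.linalg.norm(np.roll(P,-1,0)-P,axis=1))
for a,b in((0,1),(3,2)): d=P[a]-P[b]; print('long dir',np.degrees(np.arctan2(d[1],d[0])))
for a,b in((0,3),(1,2)): d=P[a]-P[b]; print('short dir',np.degrees(np.arctan2(d[1],d[0])))
# mask via white
t=cv2.imread('pics/top0.png'); m=(t.min(2)>200).astype(np.uint8)
c,_=cv2.findContours(m,cv2.RETR_EXTERNAL,cv2.CHAIN_APPROX_NONE)
for k in c:
    r=cv2.minAreaRect(k)
    if 200<r[0][0]<340 and 140<r[0][1]<190 and cv2.contourArea(k)>50: print(r, onz('top',[r[0]],.072), onz('top',cv2.boxPoints(r),.072).round(4).tolist())
# other things
for n,u,h in(('small',[316.5,168.8],.057),('jar',[254,114],.1),('va',[204.5,160.5],.05),('vb',[200,182.5],.05)):
    print(n,onz('top',[u],h))
# scene check rim top: front/back sections
E
```

```text
[0.24745832 0.05232593 1.24463978]
[[ 0.6609  0.1193  0.0685]
 [ 0.6446 -0.0593  0.0685]
 [ 0.5152 -0.0471  0.0685]
 [ 0.5294  0.1299  0.0685]]
[0.58751928 0.03570454 0.0685    ]
[0.17933772 0.13001192 0.17753597 0.1319262 ]
long dir 84.80426650019847
long dir 85.41984964713231
short dir -4.584550403765303
short dir -5.374103877274094
((254.0, 184.5), (5.0, 44.0), 90.0) [[0.53475473 0.0400699  0.072     ]] [[0.5473, 0.103, 0.072], [0.5371, -0.024, 0.072], [0.5223, -0.0226, 0.072], [0.5324, 0.1039, 0.072]]
((254.0, 167.0), (26.0, 46.0), 90.0) [[0.58714133 0.03597639 0.072     ]] [[0.6321, 0.1002, 0.072], [0.6213, -0.0344, 0.072], [0.5428, -0.0274, 0.072], [0.5535, 0.1054, 0.072]]
((316.2278747558594, 168.5818634033203), (39.64532470703125, 28.66969108581543), 3.814074993133545) [[ 0.56784727 -0.14431837  0.072     ]] [[0.5339, -0.0803, 0.072], [0.6197, -0.0945, 0.072], [0.6023, -0.2092, 0.072], [0.5169, -0.1933, 0.072]]
((281.5, 166.0), (5.0, 26.0), 0.0) [[ 0.58373892 -0.04424693  0.072     ]] [[0.5453, -0.0334, 0.072], [0.6239, -0.0406, 0.072], [0.6227, -0.0552, 0.072], [0.5442, -0.0479, 0.072]]
((227.0, 166.0), (26.0, 6.0), 90.0) [[0.59646917 0.11430546 0.072     ]] [[0.6368, 0.1206, 0.072], [0.6354, 0.103, 0.072], [0.5567, 0.1081, 0.072], [0.5581, 0.1255, 0.072]]
((254.4931640625, 148.18492126464844), (43.19260787963867, 5.9588775634765625), 2.12109637260437) [[0.64445441 0.03003994 0.072     ]] [[0.6429, 0.0942, 0.072], [0.6612, 0.0923, 0.072], [0.646, -0.0343, 0.072], [0.6278, -0.032, 0.072]]
small [[ 0.5712171  -0.14755969  0.057     ]]
jar [[0.73989315 0.02379546 0.1       ]]
va [[0.62540284 0.1812845  0.05      ]]
vb [[0.55890835 0.19805068 0.05      ]]
```

```bash
cat > g.py <<'E'
import sys; from h import *
from cell import monitor
from scipy.spatial.transform import Rotation as Ro
c=np.array([.5875,.0357]); a=np.radians(-5); ex=np.array([np.cos(a),np.sin(a)]); ey=np.array([-ex[1],ex[0]])
T=dict(front=c-.055*ex,back=c+.055*ex,left=c+.08*ey,right=c-.08*ey,c=c)
def go(n,z,yaw=np.radians(175)):
    s=monitor.observe(); R=Ro.from_euler('xyz',s['tool_rot'])
    g=np.r_[T[n],z]; d=R.inv().apply(g-s['tool_pos'])
    y=s['tool_rot'][2]; dy=(yaw-y+np.pi)%(2*np.pi)-np.pi
    print(n,g.round(4),'shift tool',d.round(4),'twist',round(-dy,3),'t',s['time'],'pos',s['tool_pos'].round(4),'rot',np.round(s['tool_rot'],4),'f',s['contact_force'].round(2),'open',round(s['opening'],4))
if __name__=='__main__': go(sys.argv[1],float(sys.argv[2]))
E
python3 g.py front 0.2; python3 -c "
from h import *
print(onz('top',[[78,211]],.16))"
```

```text
front [0.5327 0.0405 0.2   ] shift tool [-0.4693 -0.2691 -0.0115] twist -0.336 t 0.1 pos [0.2152 0.4784 0.1882] rot [-3.1402e+00 -2.0000e-04  2.7188e+00] f [ 0.58  1.14 -0.64] open 0.092
[[0.47854882 0.50879363 0.16      ]]
```

>>> carry_out([
  [[-0.04,-0.023,-0.002],0],
  [[-0.04,-0.023,-0.002],0],
  [[-0.04,-0.023,-0.002],0],
  [[-0.04,-0.023,-0.002],0],
  [[-0.04,-0.023,-0.001],0],
  [[-0.04,-0.023,-0.001],0],
  [[-0.04,-0.023,-0.001],0],
  [[-0.04,-0.023,0],0],
  [[-0.04,-0.023,0],0],
  [[-0.04,-0.023,0],0],
], fingers=1, grip_force=10)

```text
time: 1.35
tool_pos: [0.491, 0.0949, 0.1966]
tool_rot: [-3.136, -0.004, 2.725]
contact_force: [0.5, 0.3, -0.7]
opening: 0.0012
```

```bash
python3 g.py front 0.15
```

```text
front [0.5327 0.0405 0.15  ] shift tool [-0.0603 -0.0326  0.0466] twist -0.329 t 1.35 pos [0.491  0.0949 0.1966] rot [-3.1364 -0.0037  2.7251] f [ 0.52  0.33 -0.75] open 0.0012
```

Next I'll move over the front section and turn, then look with the wrist camera.

>>> carry_out([
  [[-0.03,-0.016,0.01],0],
  [[-0.03,-0.016,0.01],0],
  [[0,0,0],-0.165],
  [[0,0,0],-0.165],
  [[0,0,0],0],
])

```text
time: 1.98
tool_pos: [0.5345, 0.0355, 0.1732]
tool_rot: [-3.138, -0.01, 3.057]
contact_force: [0.4, -0.4, 0.3]
opening: 0.0005
```

```bash
python3 g.py front 0.11; python3 - <<'E'
from h import *
from cell import eyes
P=[[.5327,.0405,.078],[.6423,.0309,.078],[.5945,.1154,.078],[.5805,-.0440,.078]]
q=proj('wrist',P); print(q)
i=eyes.read_camera('wrist')[:,:,::-1].copy()
for u in q: cv2.drawMarker(i,tuple(int(v) for v in np.clip(u,-999,2000)),(0,0,255),0,10)
cv2.imwrite('pics/w1.png',i)
E
```

```text
front [0.5327 0.0405 0.11  ] shift tool [0.0016 0.0051 0.0632] twist 0.003 t 1.975 pos [0.5345 0.0355 0.1732] rot [-3.1376 -0.0098  3.0571] f [ 0.42 -0.44  0.33] open 0.0005
[[260.10410223 177.01565926]
 [259.36975101 287.44849968]
 [345.28493355 234.98187614]
 [174.18726122 234.26179919]]
```

View pics/w1.png

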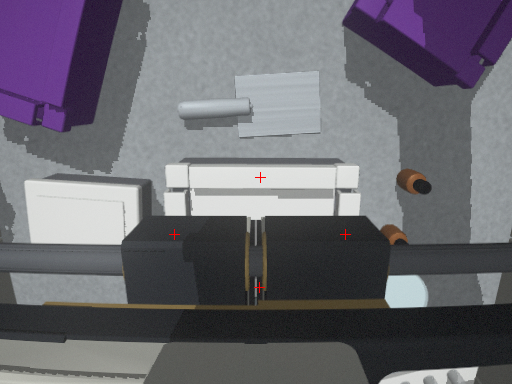

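The wrist view shows the front section spanning columns 189–336 and rows 165–188. The predicted centre (260,177) lies in its middle, so the pose holds. I'll descend.

>>> carry_out([
  [[0.0015,0.005,0.02],0],
  [[0,0,0.03],0],
  [[0,0,0.03],0],
  [[0,0,0.005],0],
  [[0,0,0],0],
])

```text
time: 2.65
tool_pos: [0.5333, 0.0415, 0.0876]
tool_rot: [-3.138, -0.007, 3.042]
contact_force: [0.3, -0.7, 0.0]
opening: 0.0009
```

```bash
python3 g.py front 0.078
```

```text
front [0.5327 0.0405 0.078 ] shift tool [ 0.0004 -0.001   0.0097] twist -0.012 t 2.65 pos [0.5333 0.0415 0.0876] rot [-3.1377 -0.0068  3.0419] f [ 0.25 -0.69  0.03] open 0.0009
```

>>> carry_out([
  [[0,-0.001,0.008],0],
  [[0,0,0.003],0],
  [[0,0,0.003],0],
])

```text
time: 3.02
tool_pos: [0.5348, 0.0403, 0.0754]
tool_rot: [-3.138, -0.002, 3.041]
contact_force: [-0.1, 0.2, -0.1]
opening: 0.0004
```

>>> carry_out([
  [[0,0,0.002],0],
])

```text
time: 3.15
tool_pos: [0.5349, 0.0403, 0.0734]
tool_rot: [-3.138, -0.002, 3.041]
contact_force: [-0.3, 0.6, 0.5]
opening: 0.0002
```

>>> carry_out([
  [[0,0,0.002],0],
])

```text
time: 3.28
tool_pos: [0.535, 0.0403, 0.0714]
tool_rot: [-3.138, -0.002, 3.041]
contact_force: [0.4, 0.2, -0.6]
opening: 0.0004
```

>>> carry_out([
  [[0,0,0.0015],0],
])

```text
time: 3.4
tool_pos: [0.535, 0.0403, 0.0698]
tool_rot: [-3.138, -0.002, 3.04]
contact_force: [0.6, -0.4, -0.1]
opening: 0.0002
```

```bash
python3 g.py front 0.07; python3 - <<'E'
from h import *
i=eyes.read_camera('scene')[:,:,::-1]
cv2.imwrite('pics/s2.png',cv2.resize(i[150:240,150:320],None,fx=4,fy=4))
E
```

```text
front [0.5327 0.0405 0.07  ] shift tool [ 0.0023  0.     -0.0002] twist -0.014 t 3.4 pos [0.535  0.0403 0.0698] rot [-3.1379e+00 -1.5000e-03  3.0405e+00] f [ 0.59 -0.35 -0.15] open 0.0002
```

View pics/s2.png

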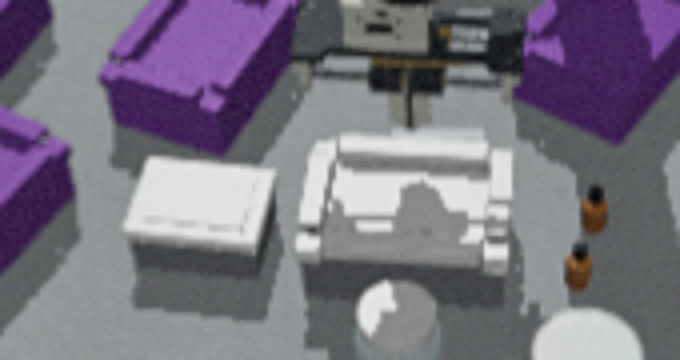

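```bash
python3 - <<'E'
from h import *
i=eyes.read_camera('scene')[:,:,::-1]
i=cv2.resize(i[130:240,150:320],None,fx=4.5,fy=4.5,interpolation=cv2.INTER_NEAREST)
P=[[.5327,.0405,.078],[.6423,.0309,.078],[.5945,.1154,.078],[.5805,-.0440,.078],[.535,.0403,.0698]]
for k,u in enumerate(proj('scene',P)):
  print(u); cv2.drawMarker(i,tuple(int(v) for v in (u+.5-[150,130])*4.5),(0,0,255) if k<4 else (0,200,0),0,14)
cv2.imwrite('pics/s3.png',i)
j=eyes.read_camera('top')[:,:,::-1]
j=cv2.resize(j[110:240,180:340],None,fx=4.5,fy=4.5,interpolation=cv2.INTER_NEAREST)
for k,u in enumerate(proj('top',P)):
  print(u); cv2.drawMarker(j,tuple(int(v) for v in (u+.5-[180,110])*4.5),(0,0,255) if k<4 else (0,200,0),0,14)
cv2.imwrite('pics/t3.png',j)
E
```

```text
[252.50903153 185.39106196]
[249.58559746 208.98675489]
[274.2663034  198.10354663]
[228.09769382 195.61634188]
[252.49437593 187.45477007]
[253.88843754 184.70689166]
[254.24275345 148.24424893]
[226.51893733 166.09794138]
[281.6330204 166.4950629]
[253.92075025 184.60503532]
```

View pics/s3.png

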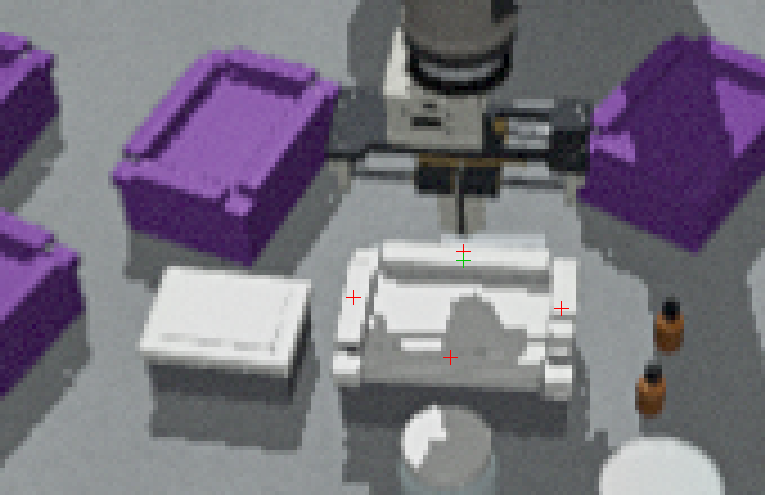

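View pics/t3.png

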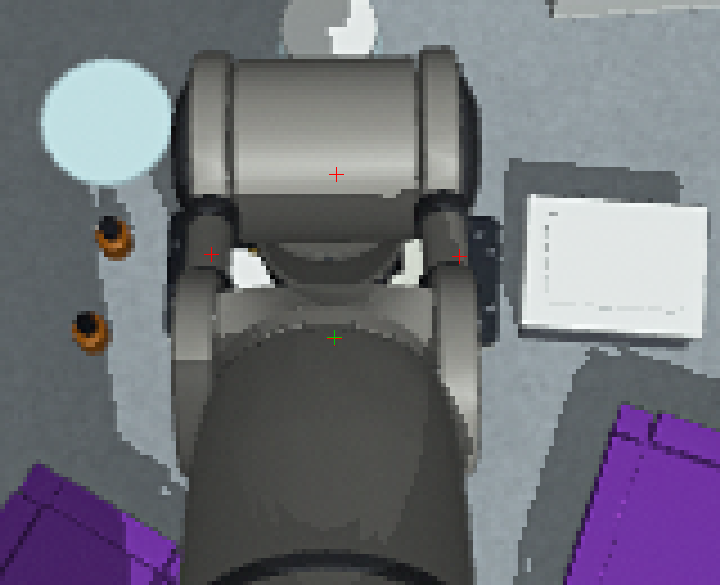

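```bash
python3 - <<'E'
from h import *
i=eyes.read_camera('scene')[:,:,::-1]
cv2.imwrite('pics/s4.png',cv2.resize(i[150:200,215:290],None,fx=10,fy=10,interpolation=cv2.INTER_NEAREST))
w=eyes.read_camera('wrist')[:,:,::-1].copy()
P=[[.5327,.0405,.078],[.535,.0403,.0698]]
for u in proj('wrist',P): print(u); cv2.drawMarker(w,tuple(int(v) for v in u),(0,0,255),0,10)
cv2.imwrite('pics/w4.png',w)
E
```

```text
[253.55534278 213.70274865]
[253.73828043 212.94550209]
```

View pics/s4.png

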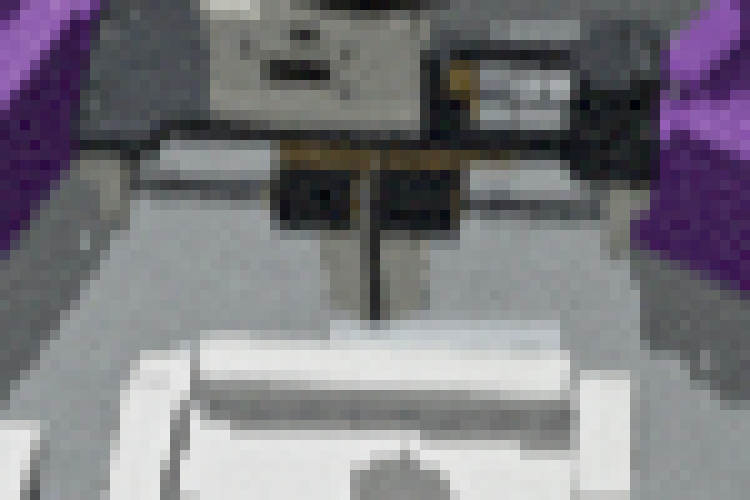

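View pics/w4.png

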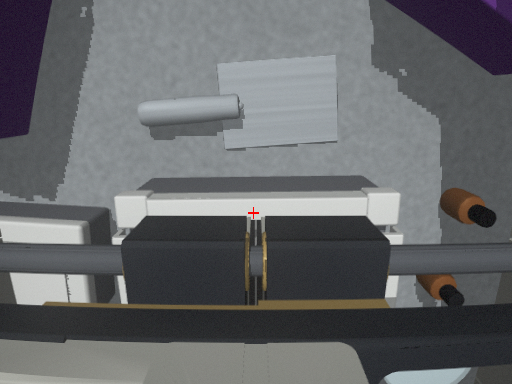

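```bash
python3 - <<'E'
from h import *
C,d=ray('scene',[[252.5,182.2],[252.5,179]])
for k in range(2):
  for x in(.51,.52,.53,.535,.545,.555): print(x,(C+d[k]*((x-C[0])/d[k][0])).round(4))
s=np.array([[.535,.0403,z] for z in(.06,.07,.08,.09,.1)]); print(proj('wrist',s).round(1))
w=cv2.imread('pics/w4.png'); w=eyes.read_camera('wrist')[:,:,::-1]
cv2.imwrite('pics/w5.png',cv2.resize(w[185:300,190:320],None,fx=5,fy=5,interpolation=cv2.INTER_NEAREST))
E
```

```text
0.51 [0.51   0.0403 0.071 ]
0.52 [0.52   0.0405 0.0812]
0.53 [0.53   0.0407 0.0914]
0.535 [0.535  0.0408 0.0965]
0.545 [0.545  0.041  0.1068]
0.555 [0.555  0.0412 0.117 ]
0.51 [0.51   0.0406 0.0873]
0.52 [0.52   0.0408 0.0974]
0.53 [0.53   0.041  0.1074]
0.535 [0.535  0.0411 0.1125]
0.545 [0.545  0.0413 0.1225]
0.555 [0.555  0.0415 0.1326]
[[253.9 208.1]
 [253.7 213.1]
 [253.6 218.5]
 [253.4 224.6]
 [253.2 231.3]]
```

View pics/w5.png

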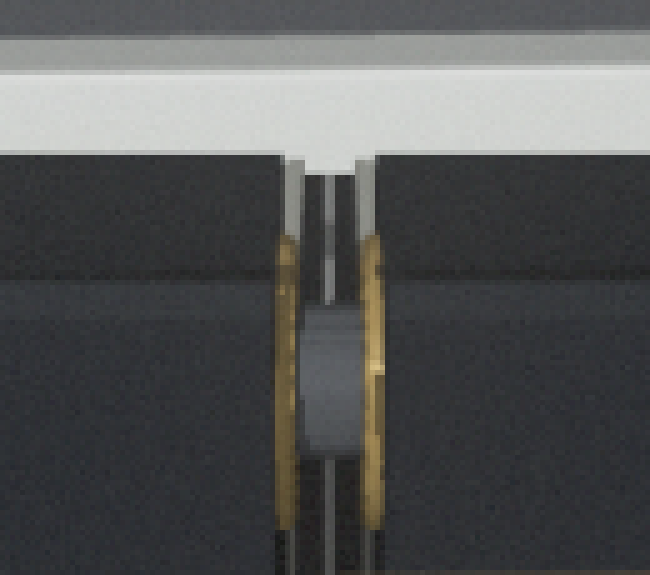

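```bash
python3 - <<'E'
from h import *
from scipy.spatial.transform import Rotation as Ro
i=cv2.imread('pics/scene0.png')
R=Ro.from_euler('xyz',[-3.14,0,2.7188]); p=np.array([.2151,.4784,.1881])
T=[p+R.apply([0,y,z]) for z in(0,-.025) for y in(-.065,-.046,0,.046,.065)]
q=proj('scene',T);print(q)
z=cv2.resize(i[40:120,320:420],None,fx=7,fy=7,interpolation=cv2.INTER_NEAREST)
for k,u in enumerate(q): cv2.drawMarker(z,tuple(int(v) for v in (u+.5-[320,40])*7),(0,0,255) if k<5 else (0,255,0),0,14)
cv2.imwrite('pics/s6.png',z)
E
```

```text
[[347.21192628 102.87481611]
 [351.87110805 103.9853041 ]
 [363.26176061 106.71253913]
 [374.80667128 109.49479401]
 [379.61951095 110.66010747]
 [348.18210782  97.54295471]
 [352.89755834  98.64903562]
 [364.42692068 101.3666925 ]
 [376.11395255 104.140969  ]
 [380.98645637 105.30347001]]
```

View pics/s6.png

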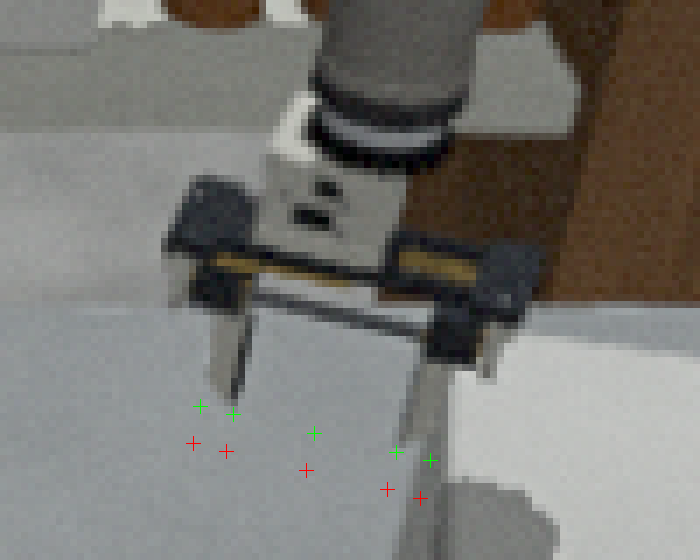

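The images show the real fingertips about 27 mm above the reported TCP, both at the start and now. That explains why I felt no contact. I'll check the wrist calibration, then work from contact force instead.

```bash
python3 - <<'E'
from h import *
c=np.array([.5875,.0357]); a=np.radians(-5); ex=np.array([np.cos(a),np.sin(a)]); ey=np.array([-ex[1],ex[0]])
P=[np.r_[c-.065*ex+s*.09*ey,.0685] for s in(-1,1)]; print(proj('wrist',P),'seen approx (117,192),(398,190)')
E
python3 g.py front 0.05
```

```text
[[108.79963451 194.80151601]
 [399.17418703 191.21794513]] seen approx (117,192),(398,190)
front [0.5327 0.0405 0.05  ] shift tool [0.0024 0.0001 0.02  ] twist -0.014 t 3.7 pos [0.5351 0.0402 0.07  ] rot [-3.1379e+00 -1.4000e-03  3.0405e+00] f [-1.34  0.36  0.08] open 0.0004
```

>>> carry_out([
  [[0.002,0,0.007],0],
])

```text
time: 3.82
tool_pos: [0.5335, 0.0404, 0.0632]
tool_rot: [-3.138, 0.0, 3.04]
contact_force: [0.0, 0.5, -0.7]
opening: 0.0003
```

>>> carry_out([
  [[0,0,0.005],0],
])

```text
time: 3.95
tool_pos: [0.5331, 0.0404, 0.0575]
tool_rot: [-3.138, -0.001, 3.041]
contact_force: [-0.9, 0.6, 0.9]
opening: 0.0005
```

>>> carry_out([
  [[0,0,0.003],0],
])

```text
time: 4.08
tool_pos: [0.5328, 0.0404, 0.054]
tool_rot: [-3.138, -0.001, 3.04]
contact_force: [0.4, -0.5, -0.2]
opening: 0.0004
```

>>> carry_out([
  [[0,0,0.002],0],
])

```text
time: 4.2
tool_pos: [0.5327, 0.0404, 0.0516]
tool_rot: [-3.138, -0.002, 3.041]
contact_force: [0.1, 0.9, 0.6]
opening: 0.0003
```

>>> carry_out([
  [[0,0,0.002],0],
])

```text
time: 4.32
tool_pos: [0.5328, 0.0404, 0.0495]
tool_rot: [-3.138, -0.002, 3.041]
contact_force: [0.3, 0.0, 0.2]
opening: 0.0007
```

>>> carry_out([
  [[0,0,0.002],0],
])

```text
time: 4.45
tool_pos: [0.5328, 0.0404, 0.0474]
tool_rot: [-3.138, -0.002, 3.04]
contact_force: [1.0, 0.7, -0.2]
opening: 0.0004
```

```bash
python3 - <<'E'
from h import *
i=eyes.read_camera('scene')[:,:,::-1]
cv2.imwrite('pics/s7.png',cv2.resize(i[150:200,215:290],None,fx=10,fy=10,interpolation=cv2.INTER_NEAREST))
w=eyes.read_camera('wrist')[:,:,::-1]
cv2.imwrite('pics/w7.png',w)
E
```

```text
(no output)
```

View pics/s7.png

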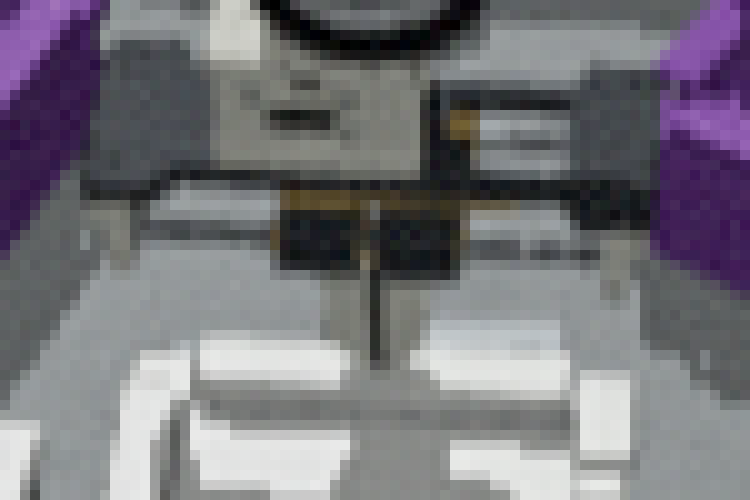

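View pics/w7.png

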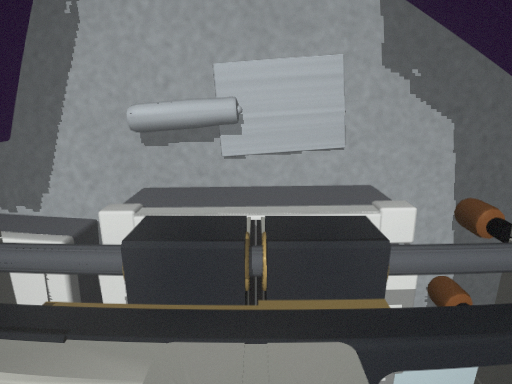

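>>> carry_out([
  [[0,0,0.0015],0],
])

```text
time: 4.68
tool_pos: [0.5328, 0.0404, 0.0459]
tool_rot: [-3.138, -0.002, 3.041]
contact_force: [0.1, -0.6, 0.0]
opening: 0.0007
```

>>> carry_out([
  [[0,0,0.0015],0],
])

```text
time: 4.8
tool_pos: [0.5328, 0.0404, 0.0444]
tool_rot: [-3.138, -0.001, 3.041]
contact_force: [1.2, -0.6, -0.5]
opening: 0.0005
```

>>> carry_out([
  [[0,0,0.0015],0],
])

```text
time: 4.92
tool_pos: [0.5329, 0.0404, 0.0428]
tool_rot: [-3.138, -0.001, 3.041]
contact_force: [0.4, 0.0, 0.1]
opening: 0.0005
```

>>> carry_out([
  [[0,0,0.0015],0],
])

```text
time: 5.05
tool_pos: [0.5329, 0.0404, 0.0412]
tool_rot: [-3.138, -0.001, 3.04]
contact_force: [0.6, -0.2, -0.1]
opening: 0.0005
```

>>> carry_out([
  [[0,0,0.0015],0],
])

```text
time: 5.18
tool_pos: [0.5329, 0.0404, 0.04]
tool_rot: [-3.138, -0.001, 3.041]
contact_force: [-2.1, -0.3, 9.4]
opening: 0.0005
```

```bash
python3 - <<'E'
from h import *
i=eyes.read_camera('scene')[:,:,::-1]
cv2.imwrite('pics/s8.png',cv2.resize(i[150:200,215:290],None,fx=10,fy=10,interpolation=cv2.INTER_NEAREST))
w=eyes.read_camera('wrist')[:,:,::-1]
cv2.imwrite('pics/w8.png',cv2.resize(w[180:280,190:320],None,fx=5,fy=5,interpolation=cv2.INTER_NEAREST))
E
```

```text
(no output)
```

View pics/s8.png

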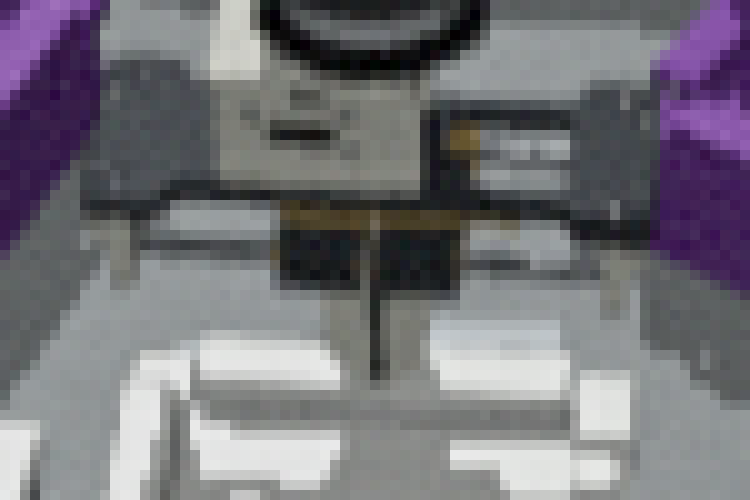

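View pics/w8.png

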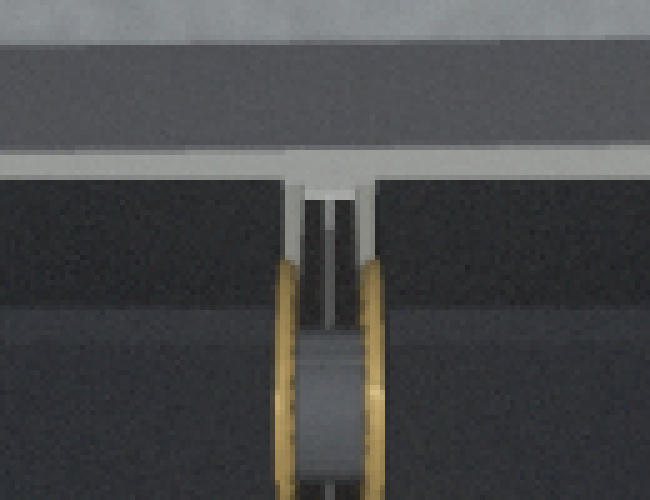

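>>> carry_out([
  [[0,0,0.0015],0],
])

```text
time: 5.4
tool_pos: [0.5329, 0.0404, 0.0396]
tool_rot: [-3.138, -0.001, 3.041]
contact_force: [-2.4, 0.0, 7.8]
opening: 0.0006
```

>>> carry_out([
  [[0,0,0.0015],0],
])

```text
time: 5.52
tool_pos: [0.5329, 0.0404, 0.0388]
tool_rot: [-3.138, -0.0, 3.041]
contact_force: [-1.8, 0.8, 5.5]
opening: 0.001
```

>>> carry_out([
  [[0,0,0.0015],0],
])

```text
time: 5.65
tool_pos: [0.533, 0.0404, 0.0377]
tool_rot: [-3.138, 0.0, 3.041]
contact_force: [-1.0, -0.1, 1.7]
opening: 0.0005
```

>>> carry_out([
  [[0,0,0.002],0],
])

```text
time: 5.78
tool_pos: [0.533, 0.0404, 0.0356]
tool_rot: [-3.138, 0.0, 3.041]
contact_force: [0.4, -0.4, 0.4]
opening: 0.0008
```

>>> carry_out([
  [[0,0,0.002],0],
])

```text
time: 5.9
tool_pos: [0.533, 0.0403, 0.0332]
tool_rot: [-3.138, 0.0, 3.041]
contact_force: [0.5, 0.9, -0.4]
opening: 0.0003
```

>>> carry_out([
  [[0,0,0.0015],0],
])

```text
time: 6.02
tool_pos: [0.5331, 0.0403, 0.0321]
tool_rot: [-3.138, 0.0, 3.041]
contact_force: [-5.1, -0.4, 17.7]
opening: 0.0006
```

The front section gave way at about 8 N and reached its stop at 17.7 N. Reported z went from 0.041 to 0.033, which is 8 mm of travel. I'll lift and go to the back section.

>>> carry_out([
  [[0,0,-0.02],0],
  [[0,0,-0.01],0],
  [[-0.037,0,0],0],
  [[-0.037,0,0],0],
  [[-0.036,0,0],0],
  [[0,0,0],0],
])

```text
time: 6.78
tool_pos: [0.6444, 0.0292, 0.061]
tool_rot: [-3.138, -0.002, 3.041]
contact_force: [-0.5, 0.5, -0.1]
opening: 0.0005
```

```bash
python3 g.py back 0.043;python3 - <<'E'
from h import *
i=eyes.read_camera('scene')[:,:,::-1]
cv2.imwrite('pics/s9.png',cv2.resize(i[150:230,205:300],None,fx=8,fy=7,interpolation=cv2.INTER_NEAREST))
E
```

```text
back [0.6423 0.0309 0.043 ] shift tool [0.0022 0.0016 0.018 ] twist -0.013 t 6.775 pos [0.6444 0.0292 0.061 ] rot [-3.1377e+00 -2.2000e-03  3.0408e+00] f [-0.46  0.46 -0.1 ] open 0.0005
```

View pics/s9.png

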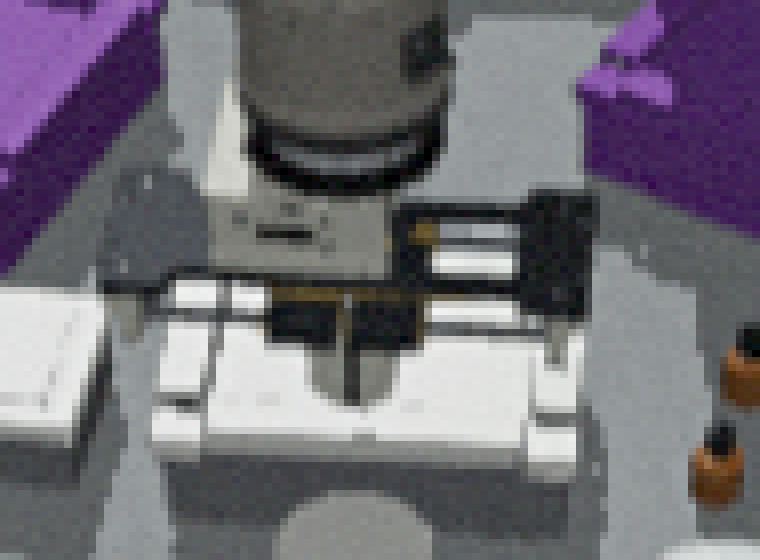

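>>> carry_out([
  [[0.002,0.0015,0.009],0],
  [[0,0,0.008],0],
  [[0,0,0],0],
])

```text
time: 7.2
tool_pos: [0.6377, 0.0318, 0.0419]
tool_rot: [-3.138, -0.008, 3.041]
contact_force: [-0.0, -0.3, 0.2]
opening: 0.0001
```

>>> carry_out([
  [[0,0,0.0015],0],
  [[0,0,0.0015],0],
])

```text
time: 7.45
tool_pos: [0.6377, 0.0318, 0.0403]
tool_rot: [-3.138, -0.007, 3.042]
contact_force: [-4.0, 0.0, 8.6]
opening: 0.0006
```

>>> carry_out([
  [[0,0,0.0015],0],
])

```text
time: 7.58
tool_pos: [0.6377, 0.0319, 0.0402]
tool_rot: [-3.138, -0.006, 3.042]
contact_force: [-4.1, -0.2, 8.6]
opening: 0.0004
```

>>> carry_out([
  [[0,0,0.0015],0],
])

```text
time: 7.7
tool_pos: [0.6377, 0.0318, 0.0402]
tool_rot: [-3.137, -0.005, 3.042]
contact_force: [-3.0, 0.6, 8.5]
opening: 0.0004
```

>>> carry_out([
  [[0,0,0.0015],0],
])

```text
time: 7.82
tool_pos: [0.6378, 0.0318, 0.0402]
tool_rot: [-3.137, -0.004, 3.042]
contact_force: [-4.1, 0.3, 7.9]
opening: 0.0003
```

>>> carry_out([
  [[0,0,0.003],0],
])

```text
time: 7.95
tool_pos: [0.6378, 0.0319, 0.0386]
tool_rot: [-3.137, -0.003, 3.042]
contact_force: [-2.1, 0.4, 4.8]
opening: 0.0004
```

>>> carry_out([
  [[0,0,0.0025],0],
])

```text
time: 8.07
tool_pos: [0.6378, 0.0318, 0.0369]
tool_rot: [-3.137, -0.002, 3.042]
contact_force: [-0.7, -0.7, 1.5]
opening: 0.0008
```

>>> carry_out([
  [[0,0,0.002],0],
])

```text
time: 8.2
tool_pos: [0.638, 0.0318, 0.0349]
tool_rot: [-3.137, -0.002, 3.042]
contact_force: [0.2, -1.2, -0.1]
opening: 0.0005
```

>>> carry_out([
  [[0,0,0.002],0],
])

```text
time: 8.32
tool_pos: [0.6381, 0.0318, 0.0326]
tool_rot: [-3.137, -0.002, 3.042]
contact_force: [-0.5, 0.4, 0.3]
opening: 0.0002
```

>>> carry_out([
  [[0,0,0.0015],0],
])

```text
time: 8.45
tool_pos: [0.6382, 0.0318, 0.0321]
tool_rot: [-3.137, -0.001, 3.042]
contact_force: [-5.8, 1.5, 17.0]
opening: 0.0005
```

The back section has snapped too, reaching its stop at 17 N. Left is next.

>>> carry_out([
  [[0,0,-0.02],0],
  [[0,0,-0.01],0],
  [[0.018,0.029,0],0],
  [[0.018,0.029,0],0],
  [[0,0.02,0],0],
  [[0,0,0],0],
])

```text
time: 9.2
tool_pos: [0.6104, 0.1144, 0.0612]
tool_rot: [-3.137, -0.002, 3.041]
contact_force: [0.1, 0.3, 0.5]
opening: 0.0004
```

```bash
python3 g.py left 0.043
```

```text
left [0.5945 0.1154 0.043 ] shift tool [ 0.016  -0.0005  0.0182] twist -0.014 t 9.2 pos [0.6104 0.1144 0.0612] rot [-3.1371e+00 -1.6000e-03  3.0407e+00] f [0.1 0.3 0.5] open 0.0004
```

>>> carry_out([
  [[0.016,0,0.006],0],
  [[0,0,0.006],0],
  [[0,0,0.005],0],
  [[0,0,0],0],
])

```text
time: 9.7
tool_pos: [0.5973, 0.1131, 0.0428]
tool_rot: [-3.136, 0.0, 3.039]
contact_force: [0.7, -0.4, 0.3]
opening: 0.0008
```

```bash
python3 g.py left 0.043;python3 - <<'E'
from h import *
i=eyes.read_camera('scene')[:,:,::-1]
cv2.imwrite('pics/s10.png',cv2.resize(i[150:230,215:310],None,fx=8,fy=7,interpolation=cv2.INTER_NEAREST))
E
```

```text
left [0.5945 0.1154 0.043 ] shift tool [ 0.003   0.002  -0.0002] twist -0.015 t 9.7 pos [0.5973 0.1131 0.0428] rot [-3.1361e+00  1.0000e-04  3.0390e+00] f [ 0.74 -0.44  0.28] open 0.0008
```

View pics/s10.png

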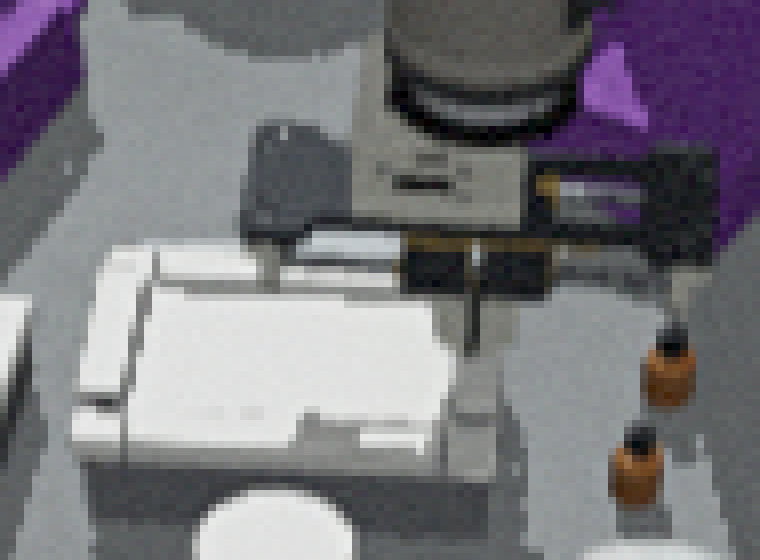

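>>> carry_out([
  [[0.002,0.002,0.002],0],
  [[0,0,0.0015],0],
])

```text
time: 10.0
tool_pos: [0.5961, 0.1153, 0.0403]
tool_rot: [-3.137, 0.001, 3.039]
contact_force: [-5.0, 1.7, 9.2]
opening: 0.0003
```

>>> carry_out([
  [[0,0,0.0025],0],
])

```text
time: 10.12
tool_pos: [0.596, 0.1153, 0.0387]
tool_rot: [-3.136, 0.002, 3.039]
contact_force: [-1.9, -1.5, 6.2]
opening: 0.0006
```

>>> carry_out([
  [[0,0,0.0025],0],
])

```text
time: 10.25
tool_pos: [0.596, 0.1154, 0.0367]
tool_rot: [-3.136, 0.002, 3.039]
contact_force: [-0.7, -1.7, 0.8]
opening: 0.0006
```

>>> carry_out([
  [[0,0,0.002],0],
])

```text
time: 10.38
tool_pos: [0.5962, 0.1154, 0.0347]
tool_rot: [-3.136, 0.002, 3.039]
contact_force: [0.3, -0.1, -0.4]
opening: 0.0004
```

>>> carry_out([
  [[0,0,0.002],0],
])

```text
time: 10.5
tool_pos: [0.5962, 0.1155, 0.0324]
tool_rot: [-3.136, 0.002, 3.039]
contact_force: [-0.3, 0.2, 0.2]
opening: 0.0004
```

>>> carry_out([
  [[0,0,0.0015],0],
])

```text
time: 10.62
tool_pos: [0.5964, 0.1155, 0.0321]
tool_rot: [-3.136, 0.003, 3.039]
contact_force: [-6.0, -0.5, 20.8]
opening: 0.0007
```

>>> carry_out([
  [[0,0,-0.02],0],
  [[0,0,-0.01],0],
  [[0,-0.04,0],0],
  [[0,-0.04,0],0],
  [[0,-0.04,0],0],
  [[0,-0.035,0],0],
  [[0,0,0],0],
])

```text
time: 11.5
tool_pos: [0.58, -0.0421, 0.062]
tool_rot: [-3.137, 0.002, 3.041]
contact_force: [-0.0, 0.8, -0.0]
opening: 0.0004
```

```bash
python3 g.py right 0.043
```

```text
right [ 0.5805 -0.044   0.043 ] shift tool [-0.0007 -0.0018  0.019 ] twist -0.013 t 11.5 pos [ 0.58   -0.0421  0.062 ] rot [-3.1367e+00  2.3000e-03  3.0413e+00] f [-0.02  0.84 -0.03] open 0.0004
```

The left section reached its stop at 20.8 N. Now the right one.

>>> carry_out([
  [[-0.001,-0.002,0.007],0],
  [[0,0,0.007],0],
  [[0,0,0.004],0],
  [[0,0,0],0],
])

```text
time: 12.0
tool_pos: [0.5804, -0.0415, 0.0416]
tool_rot: [-3.138, 0.0, 3.044]
contact_force: [-0.4, 1.3, 0.2]
opening: 0.0003
```

>>> carry_out([
  [[0,0,0.0015],0],
  [[0,0,0.002],0],
])

```text
time: 12.25
tool_pos: [0.5807, -0.0412, 0.0391]
tool_rot: [-3.137, 0.001, 3.045]
contact_force: [-2.4, -0.8, 5.9]
opening: 0.0002
```

>>> carry_out([
  [[0,0,0.0025],0],
])

```text
time: 12.38
tool_pos: [0.5807, -0.0412, 0.0372]
tool_rot: [-3.137, 0.001, 3.045]
contact_force: [-1.1, 0.2, 2.9]
opening: 0.0005
```

>>> carry_out([
  [[0,0,0.0025],0],
])

```text
time: 12.5
tool_pos: [0.5809, -0.0412, 0.0348]
tool_rot: [-3.137, 0.002, 3.045]
contact_force: [0.4, 0.5, 0.4]
opening: 0.0005
```

>>> carry_out([
  [[0,0,0.002],0],
])

```text
time: 12.62
tool_pos: [0.581, -0.0411, 0.0325]
tool_rot: [-3.137, 0.002, 3.045]
contact_force: [-0.1, 0.1, -0.7]
opening: 0.0005
```

>>> carry_out([
  [[0,0,0.0015],0],
])

```text
time: 12.75
tool_pos: [0.5811, -0.0411, 0.0321]
tool_rot: [-3.137, 0.003, 3.046]
contact_force: [-6.2, -0.1, 19.9]
opening: 0.0005
```

>>> carry_out([
  [[0,0,-0.03],0],
  [[0,0,-0.05],0],
  [[0,0,-0.05],0],
  [[0.05,0,-0.03],0],
  [[0.06,0,0],0],
  [[0.06,0,0],0],
  [[0,0,0],0],
])

```text
time: 13.62
tool_pos: [0.4072, -0.0232, 0.1948]
tool_rot: [-3.137, 0.003, 3.046]
contact_force: [1.1, -1.3, 1.2]
opening: 0.0004
```

```bash
python3 - <<'E'
from h import *
from cell import monitor
print(monitor.observe()['tool_pos'])
i=eyes.read_camera('scene')[:,:,::-1]; cv2.imwrite('pics/s11.png',i)
cv2.imwrite('pics/s11z.png',cv2.resize(i[170:235,170:310],None,fx=5,fy=5,interpolation=cv2.INTER_NEAREST))
i=eyes.read_camera('top')[:,:,::-1]; cv2.imwrite('pics/t11.png',i)
i=eyes.read_camera('wrist')[:,:,::-1]; cv2.imwrite('pics/w11.png',i)
E
```

```text
[ 0.40715184 -0.02323172  0.19484445]
```

View pics/s11z.png

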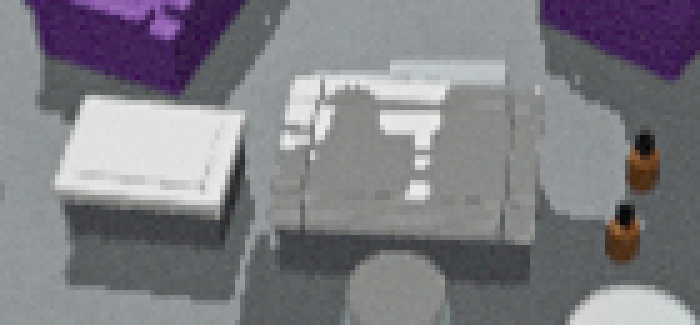

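View pics/w11.png

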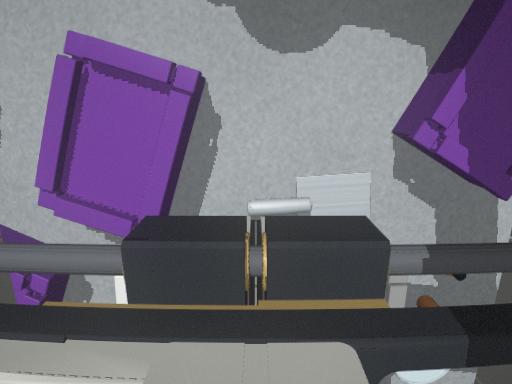

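View pics/t11.png

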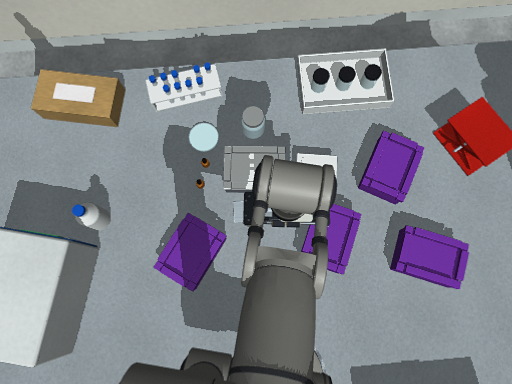

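The scene zoom shows all four sections level with the corner squares. The box corners are at the same pixels as before, around (272,228) and (535,240), and the neighbouring objects haven't moved. The tool is clear.

```bash
python3 -c "
from cell import order,monitor
print(order.hand_in(), monitor.observe()['contact_force'])"
```

```text
the job is handed in; nothing more can be done
the job is handed in; nothing more can be done
```

I pressed all four rim sections of the larger white-lidded box shut with closed fingertips, in the order front, back, left, right. I then lifted clear and handed in at about 14 s, against the 51 s limit.

- **Snap evidence:** Each section resisted with about 6 to 9 N and gave way. It then came up against a hard stop at 17 to 21 N, about 8 mm below first contact.
- **Last pictures:** The scene view showed every section level with the corner squares, and the box and nearby objects where they started. The arm partly hid the box in the top and wrist views, so that check rests mainly on the scene view.
- **Disagreement:** The real fingertips sat about 37 mm higher than the reported TCP; I estimated 27 mm from the pictures, and contact gave 37 mm. My first descent therefore touched nothing, so I set press depth by contact force and pictures instead. The wrist calibration was also off by about 3% in scale at close range, which I did not resolve.
- **Placement:** The back section was pressed about 4 mm inward of its centre and still snapped fully.

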